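Dress the mirrored tray on the mantel

TASK

Dress the mirrored tray for the evening: stand the white ring cone from the tray on the middle of the round cork coaster, stand the glass jar upright in the middle of the tray, and stand every tealight in a corner of the tray, one to a corner. Lay the matchbox flat on the tray at the middle of the long side nearest the robot, its own long side along the rim. Close the jar with the one of the three look-alike steel lids that goes all the way down over its rim - try them to find out - and leave the other two lying flat, knob up, on the bare slate, without pushing the other ornaments about.

Things in the scene. Friction and masses are not known exactly. Their poses are not given: they have to be found in the camera images.
- tray: fixed rectangular mirrored tray, 220 mm (its x) by 280 mm (its y), mirror floor 8 mm above the slate, rim 5 mm thick and 14 mm above the slate; origin at its centre on the slate; at yaw 0 its x points away from the robot, its y to the robot's left
- tray_mid (a point): middle of the tray's mirror floor, where the jar belongs
- edge_near (a point): the matchbox's place, on the mirror floor at the middle of the tray's long side nearest the robot, 24 mm in from the inner face of the rim (a box touching the rim has its centre 18 mm from it)
- corner_near_left (a point): the place for a tealight in the tray's near left corner as the robot sees it, on the mirror floor, 38 mm from the inner faces of both rims there (a cup touching both rims has its centre 19 mm from each)
- corner_near_right (a point): the place for a tealight in the tray's near right corner as the robot sees it, on the mirror floor, 38 mm from the inner faces of both rims there (a cup touching both rims has its centre 19 mm from each)
- corner_far_left (a point): the place for a tealight in the tray's far left corner as the robot sees it, on the mirror floor, 38 mm from the inner faces of both rims there (a cup touching both rims has its centre 19 mm from each)
- corner_far_right (a point): the place for a tealight in the tray's far right corner as the robot sees it, on the mirror floor, 38 mm from the inner faces of both rims there (a cup touching both rims has its centre 19 mm from each)
- ring_cone: white porcelain ring cone, 72 mm tall: round foot 56 mm across and 6 mm thick, above it a slim cone 28 mm across at the foot and 10 mm at the tip; origin at the centre of its underside, z up; stands somewhere on the tray at first; about 0.14 kg
- coaster: fixed round cork coaster lying on the slate, 84 mm across, 5 mm thick, origin at the centre of its underside; the ring cone's place
- jar_a: round clear glass jar, open, empty, about 0.3 kg: body 68 mm across, straight neck 49 mm across outside from 53 mm up to the rim at 70 mm, wall 3 mm; origin at the centre of its underside, z up; starts upright on the slate. One of two such jars, of which only one is there at a start; each takes a different lid, not told which
- jar_b: round clear glass jar, open, empty, about 0.3 kg: body 68 mm across, straight neck 59 mm across outside from 53 mm up to the rim at 70 mm, wall 3 mm; origin at the centre of its underside, z up; starts upright on the slate. One of two such jars, of which only one is there at a start; each takes a different lid, not told which
- tealight1: tealight in a silver aluminium cup, 38 mm across, 16 mm high, upright, origin at the centre of its underside; 22 g; three or four tealights are there at a start, otherwise absent
- tealight2: tealight in a silver aluminium cup, 38 mm across, 16 mm high, upright, origin at the centre of its underside; 22 g; three or four tealights are there at a start, otherwise absent
- tealight3: tealight in a silver aluminium cup, 38 mm across, 16 mm high, upright, origin at the centre of its underside; 22 g; three or four tealights are there at a start, otherwise absent
- tealight4: tealight in a silver aluminium cup, 38 mm across, 16 mm high, upright, origin at the centre of its underside; 22 g; three or four tealights are there at a start, otherwise absent
- lid_a: one of three look-alike round steel lids, 72 mm across, 31 mm high with its central knob (16 mm across, top 20 mm); 90 g; origin under its centre, z up through the knob. Beneath, a rubber seal 8 mm deep has a round groove whose diameter differs. On the right jar the rim enters the groove (1 mm play) and the lid drops fully: origin 62 mm above the jar's; a wrong lid stays 8 mm higher
- lid_b: one of three look-alike round steel lids, 72 mm across, 31 mm high with its central knob (16 mm across, top 20 mm); 90 g; origin under its centre, z up through the knob. Beneath, a rubber seal 8 mm deep has a round groove whose diameter differs. On the right jar the rim enters the groove (1 mm play) and the lid drops fully: origin 62 mm above the jar's; a wrong lid stays 8 mm higher
- lid_c: one of three look-alike round steel lids, 72 mm across, 31 mm high with its central knob (16 mm across, top 20 mm); 90 g; origin under its centre, z up through the knob. Beneath, a rubber seal 8 mm deep has a round groove whose diameter differs. On the right jar the rim enters the groove (1 mm play) and the lid drops fully: origin 62 mm above the jar's; a wrong lid stays 8 mm higher
- spinning_top: bystander: small wooden spinning top lying on its side, 36 mm across its disc, 44 mm long; origin on the slate under its middle, no part more than 28 mm from it sideways, 32 mm high; leave alone
- matchbox: cardboard matchbox lying flat, 36 mm (its x) by 53 mm (its y) by 15 mm high, 20 g, origin at the centre of its underside
- trinket_dish: bystander: small white dish 66 mm across, 13 mm high, origin at the centre of its underside; leave alone
- paperweight: bystander: glass dome paperweight 52 mm across, 28 mm high, origin at the centre of its underside; leave alone
Mind the look-alikes: they are no part of the job. Leave any yellow look-alike of the lid_a alone. Leave any blue look-alike of the ring_cone alone.

How it is judged:
At the end, for the whole second after the job is handed in: Upright: cone within 18 mm of the coaster's middle, jar 25 mm of the tray's; tealights within 35 mm of corner places, one each; matchbox within 20 mm of edge_near, 0.26 rad of the rim. Right lid level, fully down (2.5 mm), centred to 6 mm; the other two flat on the slate. All at rest (horizontal distance between matchbox and edge_near below 0.02 m and height (world z) of matchbox between 0.004 and 0.012 m and angle between each of matchbox, ring_cone, tealight1, tealight2, tealight3, tealight4, lid_a, lid_b, lid_c's own z axis and vertical below 0.1 rad and angle between the y axis of matchbox and the y axis of tray, either way round below 0.26 rad and linear speed of each of matchbox, ring_cone, jar_a, jar_b, tealight1, tealight2, tealight3, tealight4, lid_a, lid_b, lid_c below 0.02 m/s and horizontal distance between ring_cone and coaster below 0.018 m and height (world z) of ring_cone between 0.002 and 0.009 m and horizontal distance between each of jar_a, jar_b and tray_mid below 0.025 m and height (world z) of each of jar_a, jar_b, tealight1, tealight2, tealight3, tealight4 below 0.012 m and angle between each of jar_a, jar_b's own z axis and vertical below 0.08 rad and (horizontal distance between tealight1 and corner_near_left below 0.035 m or horizontal distance between tealight1 and corner_near_right below 0.035 m or horizontal distance between tealight1 and corner_far_left below 0.035 m or horizontal distance between tealight1 and corner_far_right below 0.035 m) and height (world z) of each of tealight1, tealight2, tealight3, tealight4 above 0.004 m and (horizontal distance between tealight2 and corner_near_left below 0.035 m or horizontal distance between tealight2 and corner_near_right below 0.035 m or horizontal distance between tealight2 and corner_far_left below 0.035 m or horizontal distance between tealight2 and corner_far_right below 0.035 m) and (horizontal distance between tealight3 and corner_near_left below 0.035 m or horizontal distance between tealight3 and corner_near_right below 0.035 m or horizontal distance between tealight3 and corner_far_left below 0.035 m or horizontal distance between tealight3 and corner_far_right below 0.035 m) and (horizontal distance between tealight4 and corner_near_left below 0.035 m or horizontal distance between tealight4 and corner_near_right below 0.035 m or horizontal distance between tealight4 and corner_far_left below 0.035 m or horizontal distance between tealight4 and corner_far_right below 0.035 m) and horizontal distance between tealight1 and tealight2 above 0.08 m and horizontal distance between each of tealight1, tealight2 and tealight3 above 0.08 m and horizontal distance between each of tealight1, tealight2, tealight3 and tealight4 above 0.08 m and horizontal distance between lid_a and jar_a below 0.006 m and z of lid_a in the frame of jar_a between 0.059 and 0.0645 m and horizontal distance between lid_b and jar_b below 0.006 m and z of lid_b in the frame of jar_b between 0.059 and 0.0645 m and ((height (world z) of lid_a below 0.005 m and angle between lid_a's own z axis and vertical below 0.1 rad) or (horizontal distance between lid_a and jar_a below 0.006 m and z of lid_a in the frame of jar_a between 0.059 and 0.0645 m and angle between lid_a's own z axis and vertical below 0.1 rad)) and ((height (world z) of lid_b below 0.005 m and angle between lid_b's own z axis and vertical below 0.1 rad) or (horizontal distance between lid_b and jar_b below 0.006 m and z of lid_b in the frame of jar_b between 0.059 and 0.0645 m and angle between lid_b's own z axis and vertical below 0.1 rad)) and height (world z) of lid_c below 0.005 m); the robot touches nothing.
It fails at once if a bystander (spinning top, dish, paperweight) is pushed more than 30 mm (distance of any of spinning_top, trinket_dish, paperweight from where it was at the start of the episode above 0.03 m).
Of tealight1, tealight2, tealight3, tealight4 only 3 to 4 are there at a start; the rules pass over those that are not, and their reading is None.
Of jar_a, jar_b only 1 to 1 are there at a start; the rules pass over those that are not, and their reading is None.
At some moment in a run one of tealight1, tealight2, tealight3, tealight4, lid_a, lid_b, lid_c, matchbox may be knocked a few centimetres aside while the robot is not near it.
It also fails if it takes over 210 s, if anything falls off the work surface, if the arm or the gripper's body presses on something with over 40 N, if the wrist force passes 120 N, or if a joint passes its speed limit or range.

ROBOT

A 6-joint arm with a two-finger parallel gripper is mounted at the origin on the work surface. World frame = base frame: x ahead of the robot, y to its left, z up, the work surface at z = 0. Lengths are in m, angles in rad, forces in N, time in s.
With the tool pointing down it reaches from about 0.35 to 0.975 m from the base axis. Payload 4.9 kg.
Tool frame: the origin (TCP) lies midway between the tips of the shut fingers; the grasp point (between the pads) lies 19 mm behind it; z points along the fingers, y is the line along which they close (so a half turn about z gives the same grasp; the last joint's range is limited). The gripper opens to 85 mm and grips with 20 to 120 N. Pads are 22 mm wide; open, the fingers measure 114 mm over their backs; the gripper's body (76 mm by 85 mm) begins 54 mm behind the grasp point. The pads swing forward as they close: fully open they stand 13 mm farther back than shut.
Start: joints at [1.092, 0.053, 1.613, -0, 1.476, -0.119], TCP at [0.22, 0.585, 0.231] pointing down, gripper open.
Joint ranges: [-3.01, 3.01], [-1.01, 2.22], [0.06, 2.58], [-1.02, 4.17], [0.09, 2.62], [-3.14, 3.14]. Speed limits (rad/s): [2.57, 2.57, 3.14, 3.14, 3.14, 3.14].

INTERFACE

Orientations are given as a rotation vector (axis times angle).
In Python, from station import ctrl, optics, job gives the robot as it stands.
- The arm moves only by the shell command python3 -m jog 'ROWS' [OPENING] [FORCE]. ROWS is JSON, a list of rows, each a list of 2 entries, a list of its own where there are three numbers: the shift along the tool's x, y, z in m, then the turn, a rotation vector about the tool's x, y, z in rad. A call has 1 to 5 rows; each row is the pose to reach, as a shift and turn from the pose commanded when the call began, along the tool's axes at that moment; what a row does not reach only later rows make up. A row lasts 1/10 s, in which the tool goes at most 50 mm and 8.59 degrees, less where a joint would pass 70% of its speed; a pose out of reach is approached as far as the arm can. A call with a gripper value outside its range is refused whole. OPENING is the opening, from 0 (shut) to 1 (fully open), set as the call begins (- or left out, the last holds). The fingers move at their own pace and stop on an object; FORCE is the grip in N (left out, the last holds). Time passes only in rows, so rows that repeat a pose let the fingers close. It gives the time, the measured TCP pose, the force, the opening and the grip force at its end, in the units of the state.
- ctrl.get_obs(): the state, without advancing time (a new reading comes with each control period).
- optics.get_image(name): name is "scene" or "side" or "wrist"; returns a dict with "image" (420x560x3 uint8, blue, green, red), "fx", "fy", "cx", "cy" (pixels), "rvec" (rotation vector, rad) and "tvec" (3), from world to camera coordinates, as OpenCV has them; the wrist camera has in their place "mount" (4x4, takes a point from camera to tool coordinates, whose origin is the TCP and whose axes are the flange's). Camera axes: x right, y down, z forward; pixel columns grow to the right and rows downward; lengths in m; the calibration is good to about 2 mm. A picture is of the moment at which its call begins: read the wrist's pose just before it. There is no depth.
- job.finish_job(): hands the job in; it is judged then, once.
The state is a dict: "t": time; "q": joint angles; "dq": joint speeds; "effort": joint torques, N m; "tool_pos": TCP position; "tool_rot": TCP orientation; "contact_force": force on the tool from outside, world axes, zero at the start; "wrist_torque": the same for the moment, N m; "opening": finger opening in m; "grip_force": force on a finger pad.
Only numpy, scipy, OpenCV 4.12 (cv2) and the standard library are available. Lean on these libraries where they do the work, as an engineer would, in place of code of your own. Each camera call takes 0.05 s, during which the arm holds its last target. There are 200 camera calls.

## Working session

There is one attempt and no reset: what is moved stays moved. The work goes in short steps, Python scripts to look and compute and a shell command to move; the robot and the scene stay as the last step left them, time stands still between calls to the robot, and variables do not carry over. Pictures are saved under pics/ and viewed, at most 14 in all, crops included, and the job is handed in when it is done.

```bash
ls; mkdir -p pics; python3 - <<'E'
from station import ctrl, optics
import cv2
print(ctrl.get_obs())
for n in("scene","side","wrist"):
    d=optics.get_image(n); im=d.pop("image"); print(n,d)
    cv2.imwrite(f"pics/{n}0.png",im)
E
```

```text
pics
{'t': 0.0, 'q': array([ 1.09200356e+00,  5.33529208e-02,  1.61433830e+00, -2.66513689e-05,
        1.47599698e+00, -1.18938956e-01]), 'dq': array([ 0.0005362 ,  0.00022462,  0.00088462,  0.00105097,  0.00149797,
       -0.00022156]), 'effort': array([-5.83897563e-04, -3.93652046e+01, -3.70188046e+01, -1.49750817e-04,
        6.78429191e-03,  4.29230710e-06]), 'tool_pos': array([0.21975883, 0.58440465, 0.23003901]), 'tool_rot': array([-0.56210196, -3.09029427,  0.00315743]), 'contact_force': array([-1.03641791,  0.0291747 , -0.13434865]), 'wrist_torque': array([-0.01312312, -0.02974885, -0.00174601]), 'grip_force': 0.0, 'opening': 0.08538705896455344}
scene {'fx': 499.0976770780823, 'fy': 499.0976770780823, 'cx': 279.9343308584793, 'cy': 208.88423461339843, 'rvec': array([ 1.62689756,  2.07887929, -0.71696451]), 'tvec': array([ 0.14075214, -0.35522879,  1.73308773])}
side {'fx': 416.1923685643288, 'fy': 416.1923685643288, 'cx': 283.68842710220514, 'cy': 209.96508534088068, 'rvec': array([ 2.34552702, -0.29288296,  0.11934589]), 'tvec': array([-0.51028493,  0.10635692,  1.00706254])}
wrist {'fx': 352.6755982996629, 'fy': 352.6755982996629, 'cx': 272.69794671366304, 'cy': 206.73083259052893, 'mount': array([[-4.80475397e-04, -9.45158527e-01, -3.26611587e-01,
         8.44980341e-02],
       [ 9.99999191e-01, -6.94558942e-05, -1.27009633e-03,
        -3.20836090e-04],
       [ 1.17775727e-03, -3.26611933e-01,  9.45157795e-01,
        -1.44254928e-01],
       [ 0.00000000e+00,  0.00000000e+00,  0.00000000e+00,
         1.00000000e+00]])}
```

View pics/scene0.png

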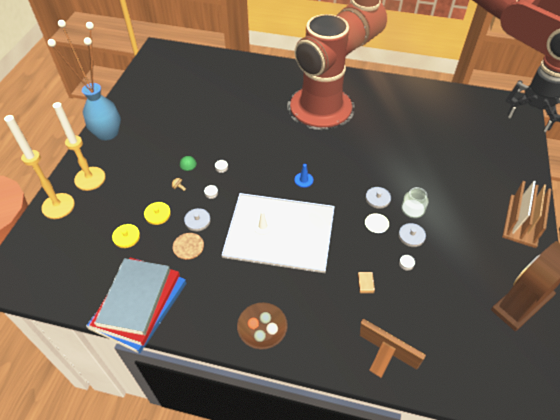

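View pics/side0.png

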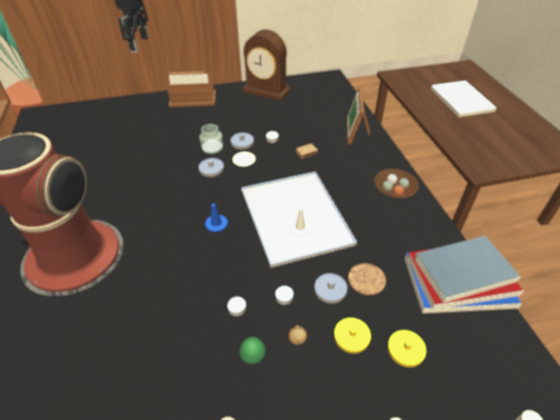

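```bash
cat > h.py <<'E'
import numpy as np, cv2
from scipy.spatial.transform import Rotation as R
from station import ctrl, optics
def cam(n):
    """returns image, K, Rcw, t (world->camera)"""
    o=ctrl.get_obs(); d=optics.get_image(n)
    K=np.array([[d['fx'],0,d['cx']],[0,d['fy'],d['cy']],[0,0,1.]])
    if n=='wrist':
        T=np.eye(4);T[:3,:3]=R.from_rotvec(o['tool_rot']).as_matrix();T[:3,3]=o['tool_pos']
        M=np.linalg.inv(T@d['mount'])
        return d['image'],K,M[:3,:3],M[:3,3]
    return d['image'],K,R.from_rotvec(d['rvec']).as_matrix(),np.array(d['tvec'])
def ray(c,uv):
    K,Rm,t=c; d=Rm.T@np.linalg.solve(K,[uv[0],uv[1],1.]); return -Rm.T@t,d/np.linalg.norm(d)
def plane(c,uv,z):
    o,d=ray(c,uv); return o+d*(z-o[2])/d[2]
def tri(c1,u1,c2,u2):
    o1,d1=ray(c1,u1);o2,d2=ray(c2,u2)
    s=np.linalg.lstsq(np.c_[d1,-d2],o2-o1,rcond=None)[0]
    a=o1+s[0]*d1;b=o2+s[1]*d2
    return (a+b)/2,np.linalg.norm(a-b)
def proj(c,P):
    K,Rm,t=c; p=(K@(Rm@np.atleast_2d(P).T+t[:,None])).T; return p[:,:2]/p[:,2:]
def save(n,im,box=None,f=1):
    if box: x,y,w,h=box; im=im[y:y+h,x:x+w]
    cv2.imwrite(f"pics/{n}.png",cv2.resize(im,None,fx=f,fy=f,interpolation=cv2.INTER_CUBIC))
def goto(P,yaw=None):
    """shift in tool axes from the present pose to world TCP P; turn about tool z to set the closing line (tool y) to world angle yaw (mod pi)"""
    o=ctrl.get_obs(); Rm=R.from_rotvec(o['tool_rot']).as_matrix()
    s=Rm.T@(np.array(P)-o['tool_pos']); print('shift',s.round(4),'len',np.linalg.norm(s).round(3),end=' ')
    a=np.arctan2(Rm[1,1],Rm[0,1]); print('yawline',round(a,3),'tilt',np.round(Rm[:2,2],3),'q6',o['q'][5].round(2),end=' ')
    if yaw is not None: print('turn z',round((a-yaw+np.pi/2)%np.pi-np.pi/2,3),end='')
    print()
E
cat > m.py <<'E'
from h import *
import pickle
C={}
for n in('scene','side'):
    im,*c=cam(n);C[n]=c
pickle.dump(C,open('C.pkl','wb'))
L=dict(tlA=((221,166),(237,306)),tlB=((211,191),(285,295)),tlC=((407,263),(272,137)),lid1=((197,219),(331,288)),lid2=((378,197),(211,167)),lid3=((412,234),(242,140)),jar=((415,203),(210,138)),match=((366,283),(307,151)),cone=((263,228),(300,218)),coaster=((188,246),(367,279)),dish=((377,223),(244,159)),top=((179,184),(298,335)),pw=((188,163),(252,350)),ye=((157,213),(352,335)),blue=((304,180),(216,223)))
for k,(a,b) in L.items():
    p,e=tri(C['scene'],a,C['side'],b); print(k,p.round(3),round(e,4))
for uv in ((244,197),(335,203),(328,267),(226,256)): print(plane(C['scene'],uv,.014).round(3))
for uv in ((242,187),(319,174),(354,237),(279,262)): print(plane(C['side'],uv,.014).round(3))
E
python3 m.py
```

```text
tlA [ 0.36  -0.245  0.009] 0.0022
tlB [ 0.466 -0.243  0.01 ] 0.0052
tlC [0.574 0.346 0.005] 0.0028
lid1 [ 0.571 -0.249  0.006] 0.0036
lid2 [0.365 0.243 0.005] 0.003
lid3 [0.477 0.351 0.007] 0.0033
jar [0.38  0.348 0.031] 0.0026
match [0.662 0.247 0.005] 0.0039
cone [ 0.562 -0.049  0.026] 0.013
coaster [ 0.661 -0.243  0.001] 0.0026
dish [0.465 0.251 0.01 ] 0.0043
top [ 0.466 -0.344  0.014] 0.0065
pw [ 0.371 -0.35   0.007] 0.0033
ye [ 0.577 -0.368  0.005] 0.0017
blue [0.349 0.016 0.002] 0.0024
[ 0.465 -0.139  0.014]
[0.423 0.124 0.014]
[0.641 0.144 0.014]
[ 0.673 -0.127  0.014]
[0.438 0.122 0.014]
[0.662 0.122 0.014]
[ 0.673 -0.128  0.014]
[ 0.475 -0.157  0.014]
```

```bash
python3 -c "
from h import *
goto([.44,.29,.28],np.pi/2)"
```

```text
shift [-0.3098 -0.1984 -0.0491] len 0.371 yawline 1.211 tilt [-0.    -0.001] q6 -0.12 turn z -0.36
```

```bash
python3 -m jog '[[[-0.04,-0.025,-0.006],[0,0,0]],[[-0.08,-0.05,-0.012],[0,0,0]],[[-0.12,-0.075,-0.02],[0,0,0]],[[-0.16,-0.1,-0.03],[0,0,0]],[[-0.2,-0.12,-0.035],[0,0,0]]]' && python3 -m jog '[[[-0.04,-0.025,-0.006],[0,0,-0.12]],[[-0.08,-0.05,-0.012],[0,0,-0.24]],[[-0.11,-0.078,-0.014],[0,0,-0.36]],[[-0.11,-0.078,-0.014],[0,0,-0.36]]]'
python3 - <<'E'
from h import *
goto([.44,.29,.28],np.pi/2)
im,*c=cam('wrist'); save('w1',im)
import pickle; pickle.dump((im,c),open('w1.pkl','wb'))
for n,p in dict(jar=(.38,.348,.07),lid2=(.365,.243,.011),lid3=(.477,.351,.011),dish=(.465,.251,.013),tlC=(.574,.346,.016),match=(.662,.247,.015)).items(): print(n,proj(c,p).round(0))
E
```

```text
t: 0.75
tool_pos: [0.3659, 0.4007, 0.2674]
tool_rot: [0.562, 3.09, 0.002]
contact_force: [0.7, 0.4, 0.1]
opening: 0.0853
grip_force: 0.0
t: 1.15
tool_pos: [0.4426, 0.287, 0.2808]
tool_rot: [0.007, 3.14, -0.001]
contact_force: [-0.5, 0.7, -0.6]
opening: 0.0854
grip_force: 0.0
shift [0.0026 0.003  0.0008] len 0.004 yawline 1.566 tilt [ 0.001 -0.001] q6 -1.13 turn z -0.004
jar [[336. 108.]]
lid2 [[234.  91.]]
lid3 [[326. 188.]]
dish [[244. 179.]]
tlC [[319. 261.]]
match [[245. 318.]]
```

View pics/w1.png

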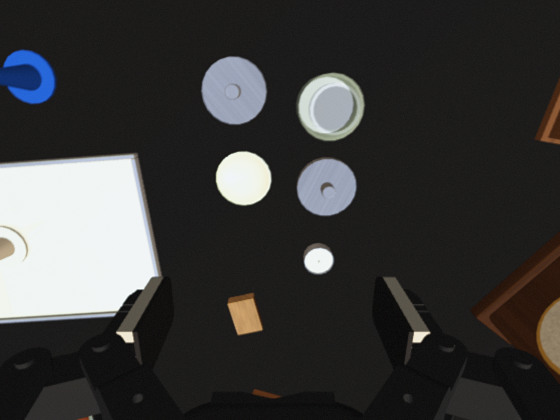

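```bash
python3 -m jog '[[[0,-0.05,0],[0,0,0]],[[-0.015,-0.1,0],[0,0,0]],[[-0.03,-0.145,0],[0,0,0]],[[-0.03,-0.19,0],[0,0,0]],[[-0.03,-0.235,0],[0,0,0]]]' >/dev/null && python3 -m jog '[[[0,-0.05,0],[0,0,0]],[[0,-0.1,0],[0,0,0]],[[0,-0.145,0],[0,0,0]],[[0,-0.19,0],[0,0,0]],[[0,-0.19,0],[0,0,0]]]'
python3 - <<'E'
from h import *
im,*c=cam('wrist'); save('w2',im)
import pickle; pickle.dump((im,c),open('w2.pkl','wb'))
_,c1=pickle.load(open('w1.pkl','rb'))
for n,u,z in (('lid2',(234.5,91),.011),('lid3',(327,187),.011),('tlC',(319,260.5),.016),('trayNL',(136,154),.014),('trayFL',(160,316),.014),('m',(228,301),.015),('m',(254,295),.015),('m',(262,330),.015),('m',(237,335),.015),('jarrim',(332,104),.07)): print(n,plane(c1,u,z).round(4))
E
```

```text
t: 2.2
tool_pos: [0.4704, -0.1375, 0.2799]
tool_rot: [-0.009, -3.141, 0.001]
contact_force: [0.1, 0.6, -0.2]
opening: 0.0853
grip_force: 0.0
lid2 [0.3645 0.2438 0.011 ]
lid3 [0.4762 0.3521 0.011 ]
tlC [0.5736 0.3454 0.016 ]
trayNL [0.4341 0.1257 0.014 ]
trayFL [0.6596 0.1292 0.014 ]
m [0.635  0.2245 0.015 ]
m [0.6257 0.26   0.015 ]
m [0.6826 0.2699 0.015 ]
m [0.6909 0.2346 0.015 ]
jarrim [0.376  0.3439 0.07  ]
```

View pics/w2.png

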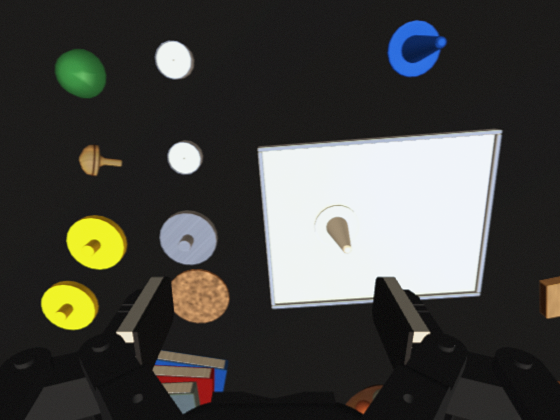

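```bash
python3 - <<'E'
from h import *
import pickle
im,c=pickle.load(open('w2.pkl','rb')); C=pickle.load(open('C.pkl','rb'))
for n,u,z in (('tlA',(174,58.5),.016),('tlB',(184.5,157),.016),('lid1',(188.5,237),.011),('coaster',(200,296),.005),('conetip',(348,249),.08),('NR',(259,148),.014),('NL',(501,131),.014),('FL',(480,295),.014),('FR',(273,308),.014)): print(n,plane(c,u,z).round(4))
P=np.array([plane(c,u,.014)[:2] for u in ((259,148),(501,131),(480,295),(273,308))])
L=np.array([[-.11,-.14],[-.11,.14],[.11,.14],[.11,-.14]])
M,_=cv2.estimateAffinePartial2D(L,P); yaw=np.arctan2(M[1,0],M[0,0]);cen=M[:,2]
print('tray',cen.round(4),'yaw',yaw,np.hypot(M[0,0],M[1,0]), (P-(L@M[:,:2].T+cen)).round(3).tolist())
r=R.from_euler('z',yaw).as_matrix()[:2,:2]
for n,l in dict(nl=(-.067,.097),nr=(-.067,-.097),fl=(.067,.097),fr=(.067,-.097),edge=(-.081,0)).items(): print(n,(r@l+cen).round(4))
# tri cone tip: scene/ wrist
for n in('scene','side'):print(n,proj(C[n],[cen[0],cen[1],.014]).round())
E
```

```text
tlA [ 0.3581 -0.2433  0.016 ]
tlB [ 0.4644 -0.2413  0.016 ]
lid1 [ 0.5685 -0.2465  0.011 ]
coaster [ 0.6597 -0.2397  0.005 ]
conetip [ 0.553  -0.0577  0.08  ]
NR [ 0.4548 -0.1542  0.014 ]
NL [0.4369 0.123  0.014 ]
FL [0.6542 0.1392 0.014 ]
FR [ 0.6733 -0.1392  0.014 ]
tray [ 0.5548 -0.0078] yaw 0.06834417247701226 0.9938294127663446 [[-0.0, -0.0], [0.001, -0.001], [-0.0, 0.001], [-0.0, -0.0]]
nl [0.4813 0.0844]
nr [ 0.4946 -0.1091]
fl [0.615  0.0935]
fr [ 0.6283 -0.1   ]
edge [ 0.474  -0.0133]
scene [[280. 230.]]
side [[295. 212.]]
```

```bash
python3 -m jog '[[[-0.021,0.02,0.037],[0,0,0]],[[-0.042,0.04,0.074],[0,0,0]],[[-0.063,0.06,0.111],[0,0,0]],[[-0.083,0.08,0.148],[0,0,0]],[[-0.083,0.08,0.148],[0,0,0]]]' 
python3 - <<'E'
from h import *
im,*c=cam('wrist'); save('w3',im)
print(proj(c,[[.553,-.058,.08],[.553,-.058,.014]]))
goto([.553,-.058,.038],np.pi/2)
E
```

```text
t: 2.75
tool_pos: [0.5506, -0.0489, 0.125]
tool_rot: [0.008, -3.13, -0.007]
contact_force: [-1.0, -0.0, -1.2]
opening: 0.0855
grip_force: 0.0
[[257.6424623  242.41176574]
 [260.86636207 206.98496527]]
shift [-0.002  -0.0076  0.0904] len 0.091 yawline 1.576 tilt [-0.008  0.002] q6 -1.8 turn z 0.005
```

View pics/w3.png

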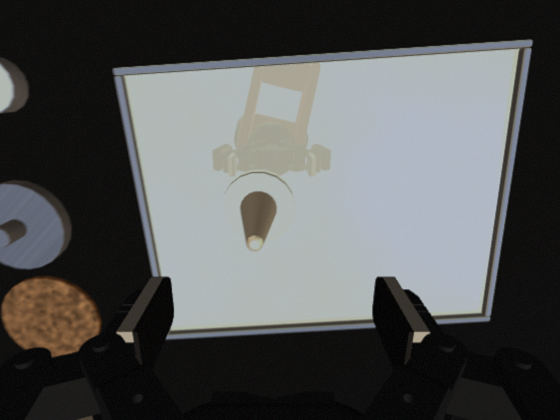

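```bash
python3 -m jog '[[[-0.002,-0.008,0.03],[0,0,0]],[[-0.002,-0.008,0.05],[0,0,0]],[[-0.002,-0.008,0.05],[0,0,0]]]' 
python3 - <<'E'
from h import *
goto([.553,-.059,.038],np.pi/2)
E
```

```text
t: 3.1
tool_pos: [0.5541, -0.0615, 0.0812]
tool_rot: [0.001, -3.138, -0.001]
contact_force: [0.0, -0.0, -1.0]
opening: 0.0856
grip_force: 0.0
shift [0.0009 0.0024 0.0432] len 0.043 yawline 1.571 tilt [-0.003  0.001] q6 -1.82 turn z 0.001
```

```bash
python3 -m jog '[[[0,0.001,0.03],[0,0,0]],[[0,0.001,0.041],[0,0,0]],[[0,0.001,0.041],[0,0,0]],[[0,0.001,0.041],[0,0,0]]]' && python3 -m jog '[[[0,0,0],[0,0,0]],[[0,0,0],[0,0,0]],[[0,0,0],[0,0,0]],[[0,0,0],[0,0,0]],[[0,0,0],[0,0,0]]]' 0 40 && python3 -m jog '[[[0,0,0],[0,0,0]],[[0,0,0],[0,0,0]],[[0,0,-0.02],[0,0,0]],[[0,0,-0.05],[0,0,0]],[[0,0,-0.08],[0,0,0]]]'
python3 - <<'E'
from h import *
goto([.66,-.24,.12],np.pi/2)
E
```

```text
t: 3.5
tool_pos: [0.5564, -0.0616, 0.0429]
tool_rot: [-0.0, 3.14, -0.001]
contact_force: [-0.5, -0.3, 0.5]
opening: 0.0855
grip_force: 0.0
t: 4.0
tool_pos: [0.5559, -0.0613, 0.0419]
tool_rot: [-0.0, 3.141, 0.001]
contact_force: [-1.3, 0.9, 0.4]
opening: 0.0168
grip_force: 38.7
t: 4.5
tool_pos: [0.5544, -0.0614, 0.1206]
tool_rot: [0.0, -3.139, -0.0]
contact_force: [1.0, 0.4, -1.1]
opening: 0.0166
grip_force: 38.9
shift [-0.1056 -0.1786  0.0002] len 0.207 yawline 1.571 tilt [-0.003  0.   ] q6 -1.81 turn z 0.0
```

```bash
python3 -m jog '[[[-0.025,-0.041,0],[0,0,0]],[[-0.05,-0.082,0],[0,0,0]],[[-0.075,-0.123,0],[0,0,0]],[[-0.1,-0.164,0],[0,0,0]],[[-0.107,-0.179,0],[0,0,0]]]'  && python3 -m jog '[[[0,0,0],[0,0,0]],[[0,0,0.04],[0,0,0]],[[0,0,0.06],[0,0,0]],[[0,0,0.07],[0,0,0]],[[0,0,0.07],[0,0,0]]]'
python3 - <<'E'
from h import *
goto([.662,-.241,.040],np.pi/2)
E
```

```text
t: 5.0
tool_pos: [0.6636, -0.2445, 0.1201]
tool_rot: [-0.004, -3.142, 0.002]
contact_force: [-0.7, 0.9, -1.6]
opening: 0.0171
grip_force: 39.0
t: 5.5
tool_pos: [0.6608, -0.2389, 0.0487]
tool_rot: [0.001, -3.137, -0.003]
contact_force: [-1.5, 1.0, -1.7]
opening: 0.0165
grip_force: 39.0
shift [-0.0013 -0.0021  0.0087] len 0.009 yawline 1.572 tilt [-0.004  0.002] q6 -2.02 turn z 0.001
```

```bash
python3 -m jog '[[[-0.001,-0.001,0.006],[0,0,0]],[[-0.001,-0.001,0.009],[0,0,0]],[[-0.001,-0.001,0.009],[0,0,0]],[[-0.001,-0.001,0.009],[0,0,0]]]'  && python3 -m jog '[[[0,0,0],[0,0,0]],[[0,0,0],[0,0,0]],[[0,0,0],[0,0,0]],[[0,0,-0.03],[0,0,0]],[[0,0,-0.08],[0,0,0]]]' 1
python3 -m jog '[[[0,0,-0.03],[0,0,0]],[[0,0,-0.06],[0,0,0]]]'
python3 - <<'E'
from h import *
import pickle
goto([.358,.346,.16],np.pi/2)
im,*c=cam('scene'); a=cv2.resize(im[190:290,140:300],None,fx=3,fy=3)
im,*c=cam('side'); b=cv2.resize(im[90:190,180:340],None,fx=3,fy=3)
im,*c=cam('side'); b2=cv2.resize(im[210:310,280:440],None,fx=3,fy=3)
cv2.imwrite('pics/c4.png',np.vstack([a[:190],b[:200],b2[:210]]))
E
```

```text
t: 5.9
tool_pos: [0.6641, -0.2416, 0.0432]
tool_rot: [-0.0, 3.14, -0.001]
contact_force: [0.6, -0.4, -0.7]
opening: 0.0169
grip_force: 39.0
t: 6.4
tool_pos: [0.6605, -0.24, 0.1177]
tool_rot: [0.0, -3.133, -0.007]
contact_force: [0.4, -0.7, 0.1]
opening: 0.0852
grip_force: 0.0
t: 6.6
tool_pos: [0.664, -0.2417, 0.185]
tool_rot: [-0.0, 3.14, -0.002]
contact_force: [1.0, -0.6, 0.2]
opening: 0.0853
grip_force: 0.0
shift [0.3059 0.5878 0.0238] len 0.663 yawline 1.571 tilt [ 0.002 -0.001] q6 -2.03 turn z 0.0
```

View pics/c4.png

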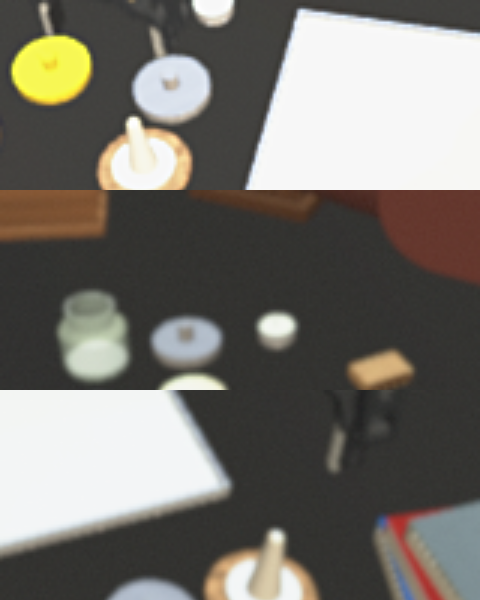

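```bash
python3 -m jog '[[[0.045,0,0.0],[0,0,0]],[[0.09,0,0.0],[0,0,0]],[[0.135,0,0.0],[0,0,0]],[[0.175,0,0.02],[0,0,0]],[[0.2,0,0.05],[0,0,0]]]' 0.7 && python3 -m jog '[[[0,0,0.03],[0,0,0]],[[0,0,0.06],[0,0,0]],[[0,0,0.09],[0,0,0]],[[0,0,0.09],[0,0,0]],[[0,0,0.09],[0,0,0]]]'
python3 - <<'E'
from h import *
im,*c=cam('wrist')
save('w5',im)
print(proj(c,[[.4644,-.2413,.016],[.3581,-.2433,.016]]))
goto([.4644,-.2413,.003],np.pi/2)
E
```

```text
t: 7.25
tool_pos: [0.4618, -0.2416, 0.1318]
tool_rot: [0.001, 3.141, -0.002]
contact_force: [0.1, 0.4, -0.3]
opening: 0.0603
grip_force: 0.0
t: 7.75
tool_pos: [0.4627, -0.2408, 0.0412]
tool_rot: [0.0, -3.139, -0.003]
contact_force: [0.3, -0.2, 0.4]
opening: 0.0595
grip_force: 0.0
[[272.49077006 256.19172029]
 [267.80310589  36.80274609]]
shift [-0.0006  0.0003  0.0398] len 0.04 yawline 1.571 tilt [ 0. -0.] q6 -2.19 turn z 0.0
```

View pics/w5.png

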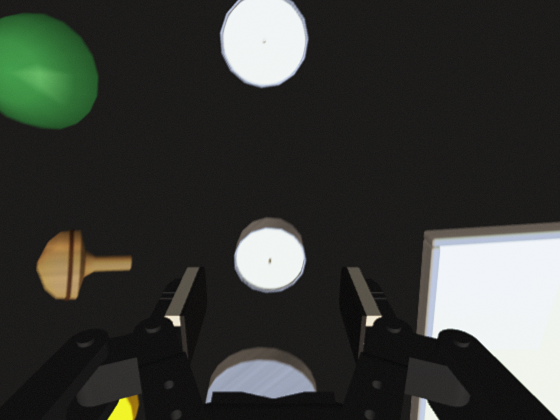

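```bash
python3 -m jog '[[[-0.001,0,0.025],[0,0,0]],[[-0.001,0,0.039],[0,0,0]],[[-0.001,0,0.039],[0,0,0]],[[-0.001,0,0.039],[0,0,0]]]' && python3 -m jog '[[[0,0,0],[0,0,0]],[[0,0,0],[0,0,0]],[[0,0,0],[0,0,0]],[[0,0,0],[0,0,0]],[[0,0,0],[0,0,0]]]' 0 30 && python3 -m jog '[[[0,0,-0.02],[0,0,0]],[[0,0,-0.06],[0,0,0]],[[0,0,-0.06],[0,0,0]],[[0,0,-0.06],[0,0,0]]]'
python3 - <<'E'
from h import *
goto([.6277,-.093,.064],np.pi/2+.068)
E
```

```text
t: 8.2
tool_pos: [0.4649, -0.2417, 0.0039]
tool_rot: [-0.001, 3.141, -0.0]
contact_force: [0.2, -0.4, 1.1]
opening: 0.0596
grip_force: 0.0
t: 8.7
tool_pos: [0.4656, -0.2422, 0.0048]
tool_rot: [-0.0, 3.14, -0.002]
contact_force: [-1.0, 1.0, 6.6]
opening: 0.0363
grip_force: 30.2
t: 9.1
tool_pos: [0.4653, -0.242, 0.0645]
tool_rot: [-0.0, 3.139, -0.002]
contact_force: [0.2, -0.6, -0.5]
opening: 0.0367
grip_force: 30.1
shift [-0.1624  0.149   0.0006] len 0.22 yawline 1.571 tilt [ 0.002 -0.002] q6 -2.19 turn z -0.068
```

```bash
python3 -m jog '[[[-0.033,0.03,0],[0,0,-0.02]],[[-0.066,0.06,0],[0,0,-0.04]],[[-0.099,0.09,0],[0,0,-0.06]],[[-0.132,0.12,0],[0,0,-0.068]],[[-0.162,0.149,0],[0,0,-0.068]]]' && python3 -m jog '[[[0,0,0],[0,0,0]],[[0,0,0.03],[0,0,0]],[[0,0,0.046],[0,0,0]],[[0,0,0.05],[0,0,0]],[[0,0,0.05],[0,0,0]]]'
python3 -m jog '[[[0,0,0],[0,0,0]],[[0,0,0],[0,0,0]],[[0,0,0],[0,0,0]]]' 0.55 && python3 -m jog '[[[0,0,-0.03],[0,0,0]],[[0,0,-0.08],[0,0,0]],[[0,0,-0.08],[0,0,0]]]' 0.7
python3 - <<'E'
from h import *
goto([.3575,-.2425,.095],np.pi/2)
E
```

```text
t: 9.6
tool_pos: [0.6265, -0.0907, 0.061]
tool_rot: [0.107, -3.137, -0.001]
contact_force: [-0.1, -0.7, 0.7]
opening: 0.0364
grip_force: 30.1
t: 10.1
tool_pos: [0.6248, -0.0926, 0.0116]
tool_rot: [0.106, -3.136, -0.002]
contact_force: [-0.8, 0.4, -0.2]
opening: 0.0365
grip_force: 34.4
t: 10.4
tool_pos: [0.6266, -0.0928, 0.0137]
tool_rot: [-0.107, 3.139, -0.0]
contact_force: [-0.3, 0.2, -0.2]
opening: 0.0471
grip_force: 0.0
t: 10.7
tool_pos: [0.6318, -0.0939, 0.1022]
tool_rot: [-0.107, 3.126, -0.007]
contact_force: [1.5, 0.0, 1.1]
opening: 0.0598
grip_force: 0.0
shift [ 0.2839 -0.1295  0.0039] len 0.312 yawline 1.639 tilt [ 0.014 -0.004] q6 -1.9 turn z 0.068
```

Now tealight A.

```bash
python3 -m jog '[[[0.044,-0.02,0],[0,0,0]],[[0.088,-0.04,0],[0,0,0.03]],[[0.132,-0.06,0],[0,0,0.068]],[[0.176,-0.08,0],[0,0,0.068]],[[0.22,-0.1,0],[0,0,0.068]]]' >/dev/null; python3 -m jog '[[[0.03,-0.014,0.0],[0,0,0]],[[0.062,-0.034,0.03],[0,0,0]],[[0.062,-0.034,0.05],[0,0,0]],[[0.062,-0.034,0.05],[0,0,0]]]'
python3 - <<'E'
from h import *
goto([.3575,-.2437,.005],np.pi/2)
E
```

```text
t: 11.6
tool_pos: [0.3495, -0.2402, 0.0409]
tool_rot: [-0.003, -3.138, -0.005]
contact_force: [-0.1, 0.8, -0.6]
opening: 0.0597
grip_force: 0.0
shift [-0.0081 -0.0036  0.0358] len 0.037 yawline 1.569 tilt [-0.003  0.003] q6 -2.35 turn z -0.002
```

```bash
python3 -m jog '[[[-0.008,-0.003,0.0],[0,0,0]],[[-0.008,-0.003,0.0],[0,0,0]],[[-0.008,-0.003,0.025],[0,0,0]],[[-0.008,-0.003,0.035],[0,0,0]],[[-0.008,-0.003,0.035],[0,0,0]]]' && python3 -m jog '[[[0,0,0],[0,0,0]],[[0,0,0],[0,0,0]],[[0,0,0],[0,0,0]],[[0,0,0],[0,0,0]],[[0,0,0],[0,0,0]]]' 0 30 && python3 -m jog '[[[0,0,-0.02],[0,0,0]],[[0,0,-0.06],[0,0,0]],[[0,0,-0.06],[0,0,0]],[[0,0,-0.06],[0,0,0]]]'
python3 - <<'E'
from h import *
goto([.4941,-.1022,.064],np.pi/2+.068)
E
```

```text
t: 12.1
tool_pos: [0.3596, -0.2432, 0.0074]
tool_rot: [0.002, -3.139, -0.003]
contact_force: [-0.7, 0.6, -0.3]
opening: 0.0602
grip_force: 0.0
t: 12.6
tool_pos: [0.3608, -0.2449, 0.0095]
tool_rot: [-0.0, 3.14, -0.002]
contact_force: [1.5, 0.9, 6.2]
opening: 0.0359
grip_force: 30.5
t: 13.0
tool_pos: [0.3603, -0.2447, 0.0691]
tool_rot: [-0.0, 3.14, -0.003]
contact_force: [-0.5, -0.4, -0.7]
opening: 0.036
grip_force: 30.1
shift [-0.1338  0.1425  0.0051] len 0.196 yawline 1.571 tilt [ 0.001 -0.002] q6 -2.34 turn z -0.068
```

```bash
python3 -m jog '[[[-0.033,0.035,0],[0,0,-0.02]],[[-0.066,0.07,0],[0,0,-0.04]],[[-0.099,0.105,0],[0,0,-0.06]],[[-0.134,0.143,0],[0,0,-0.068]],[[-0.134,0.143,0],[0,0,-0.068]]]' && python3 -m jog '[[[0,0,0],[0,0,0]],[[0,0,0.03],[0,0,0]],[[0,0,0.046],[0,0,0]],[[0,0,0.05],[0,0,0]],[[0,0,0.05],[0,0,0]]]'
python3 -m jog '[[[0,0,0],[0,0,0]],[[0,0,0],[0,0,0]],[[0,0,0],[0,0,0]]]' 0.55 && python3 -m jog '[[[0,0,-0.03],[0,0,0]],[[0,0,-0.08],[0,0,0]],[[0,0,-0.08],[0,0,0]]]' 0.7
python3 - <<'E'
from h import *
goto([.5736,.3454,.14],np.pi/2)
E
```

```text
t: 13.5
tool_pos: [0.4953, -0.0972, 0.0667]
tool_rot: [0.116, -3.138, -0.003]
contact_force: [-0.5, -0.5, 0.5]
opening: 0.0358
grip_force: 30.1
t: 14.0
tool_pos: [0.4923, -0.1018, 0.0172]
tool_rot: [0.104, -3.137, -0.001]
contact_force: [-0.2, 0.4, -0.4]
opening: 0.0362
grip_force: 36.4
t: 14.3
tool_pos: [0.4944, -0.1016, 0.0191]
tool_rot: [-0.107, 3.138, -0.001]
contact_force: [0.4, 0.5, -0.5]
opening: 0.0467
grip_force: 0.0
t: 14.6
tool_pos: [0.499, -0.103, 0.1064]
tool_rot: [-0.107, 3.126, -0.009]
contact_force: [1.1, -0.9, 0.5]
opening: 0.0597
grip_force: 0.0
shift [-0.1056  0.442  -0.0349] len 0.456 yawline 1.639 tilt [ 0.014 -0.005] q6 -1.99 turn z 0.068
```

```bash
python3 -m jog '[[[-0.011,0.047,0],[0,0,0]],[[-0.022,0.094,-0.01],[0,0,0.03]],[[-0.033,0.141,-0.02],[0,0,0.068]],[[-0.044,0.188,-0.02],[0,0,0.068]],[[-0.055,0.234,-0.03],[0,0,0.068]]]' >/dev/null; python3 -m jog '[[[-0.006,0.047,0.0],[0,0,0]],[[-0.014,0.094,0],[0,0,0]],[[-0.024,0.14,0.0],[0,0,0]],[[-0.034,0.188,0],[0,0,0]],[[-0.038,0.208,0.03],[0,0,0]]]'
python3 -m jog '[[[0,0,0.03],[0,0,0]],[[0,0,0.05],[0,0,0]],[[0,0,0.05],[0,0,0]]]'
python3 - <<'E'
from h import *
goto([.5736,.3454,.007],np.pi/2)
E
```

```text
t: 15.6
tool_pos: [0.5746, 0.3498, 0.104]
tool_rot: [-0.005, 3.131, 0.009]
contact_force: [0.6, 0.5, 0.3]
opening: 0.0596
grip_force: 0.0
t: 15.9
tool_pos: [0.5679, 0.3431, 0.0439]
tool_rot: [0.001, -3.135, 0.005]
contact_force: [-1.2, -0.2, -0.1]
opening: 0.0602
grip_force: 0.0
shift [-0.0059  0.0024  0.0368] len 0.037 yawline 1.572 tilt [-0.007 -0.003] q6 -1.14 turn z 0.001
```

```bash
python3 -m jog '[[[-0.004,0.001,0.0],[0,0,0]],[[-0.004,0.001,0.025],[0,0,0]],[[-0.004,0.001,0.037],[0,0,0]],[[-0.004,0.001,0.037],[0,0,0]],[[-0.004,0.001,0.037],[0,0,0]]]' && python3 -m jog '[[[0,0,0],[0,0,0]],[[0,0,0],[0,0,0]],[[0,0,0],[0,0,0]],[[0,0,0],[0,0,0]],[[0,0,0],[0,0,0]]]' 0 30 && python3 -m jog '[[[0,0,-0.02],[0,0,0]],[[0,0,-0.06],[0,0,0]],[[0,0,-0.06],[0,0,0]],[[0,0,-0.06],[0,0,0]]]'
python3 - <<'E'
from h import *
goto([.6155,.0866,.064],np.pi/2+.068)
E
```

```text
t: 16.4
tool_pos: [0.5753, 0.3451, 0.0122]
tool_rot: [-0.0, 3.141, 0.001]
contact_force: [-0.6, -0.8, 0.2]
opening: 0.0599
grip_force: 0.0
t: 16.9
tool_pos: [0.5758, 0.3455, 0.0132]
tool_rot: [-0.0, 3.139, 0.002]
contact_force: [-1.3, -0.9, 6.4]
opening: 0.0354
grip_force: 29.7
t: 17.3
tool_pos: [0.5757, 0.3455, 0.0731]
tool_rot: [-0.0, 3.139, 0.002]
contact_force: [0.5, 0.4, -0.6]
opening: 0.0348
grip_force: 29.9
shift [-0.0397 -0.2589  0.0089] len 0.262 yawline 1.571 tilt [0.003 0.001] q6 -1.14 turn z -0.068
```

```bash
python3 -m jog '[[[-0.006,-0.049,0],[0,0,-0.02]],[[-0.014,-0.098,0],[0,0,-0.04]],[[-0.021,-0.147,0],[0,0,-0.06]],[[-0.03,-0.196,0],[0,0,-0.068]],[[-0.038,-0.244,0],[0,0,-0.068]]]' && python3 -m jog '[[[-0.003,-0.015,0],[0,0,0]],[[-0.003,-0.015,0.02],[0,0,0]],[[-0.003,-0.015,0.04],[0,0,0]],[[-0.003,-0.015,0.051],[0,0,0]],[[-0.003,-0.015,0.051],[0,0,0]]]'
python3 -m jog '[[[0,0,0],[0,0,0]],[[0,0,0],[0,0,0]],[[0,0,0],[0,0,0]]]' 0.55 && python3 -m jog '[[[0,0,-0.03],[0,0,0]],[[0,0,-0.08],[0,0,0]],[[0,0,-0.08],[0,0,0]]]' 1
python3 - <<'E'
from h import *
goto([.6585,.247,.14],np.pi/2)
E
```

```text
t: 17.8
tool_pos: [0.6115, 0.0991, 0.0694]
tool_rot: [0.108, -3.137, 0.0]
contact_force: [1.5, 0.2, 0.4]
opening: 0.0348
grip_force: 30.0
t: 18.3
tool_pos: [0.6156, 0.0866, 0.0185]
tool_rot: [0.108, -3.136, -0.0]
contact_force: [0.2, 0.2, -0.8]
opening: 0.0351
grip_force: 52.3
t: 18.6
tool_pos: [0.6168, 0.0866, 0.0203]
tool_rot: [-0.108, 3.14, 0.0]
contact_force: [0.2, 0.2, -0.0]
opening: 0.0468
grip_force: 0.0
t: 18.9
tool_pos: [0.6221, 0.0866, 0.1091]
tool_rot: [-0.107, 3.125, -0.0]
contact_force: [1.0, -0.8, 1.5]
opening: 0.0852
grip_force: 0.0
shift [-0.0477  0.1575 -0.0304] len 0.167 yawline 1.639 tilt [0.015 0.   ] q6 -1.62 turn z 0.068
```

```bash
python3 -m jog '[[[-0.01,0.032,-0.006],[0,0,0.14]],[[-0.02,0.064,-0.012],[0,0,0.28]],[[-0.03,0.096,-0.02],[0,0,0.42]],[[-0.04,0.128,-0.03],[0,0,0.56]],[[-0.046,0.157,-0.03],[0,0,0.7]]]' && python3 -m jog '[[[0,0,0],[0,0,0.14]],[[0,0,0],[0,0,0.28]],[[0,0,0],[0,0,0.42]],[[0,0,0],[0,0,0.56]],[[0,0,0],[0,0,0.7]]]'
python3 -m jog '[[[0,0,0],[0,0,0.06]],[[0,0,0],[0,0,0.06]]]'
python3 - <<'E'
from h import *
goto([.6585,.247,.01],.18)
im,*c=cam('wrist'); save('w6',im)
for p in ([.635,.2245,.015],[.6257,.260,.015],[.6826,.2699,.015],[.6909,.2346,.015],[.6586,.2472,.015]): print(proj(c,p).round())
E
```

```text
t: 19.4
tool_pos: [0.6536, 0.248, 0.1327]
tool_rot: [0.983, 2.98, 0.004]
contact_force: [0.8, 0.3, 0.1]
opening: 0.0856
grip_force: 0.0
t: 19.9
tool_pos: [0.6521, 0.2463, 0.1305]
tool_rot: [1.947, 2.465, 0.001]
contact_force: [0.6, -2.0, 0.4]
opening: 0.0854
grip_force: 0.0
t: 20.1
tool_pos: [0.6521, 0.2462, 0.1305]
tool_rot: [2.013, 2.411, 0.001]
contact_force: [0.5, 0.4, 0.0]
opening: 0.0856
grip_force: 0.0
shift [-0.0004  0.0064  0.1205] len 0.121 yawline 0.179 tilt [0.001 0.   ] q6 0.07 turn z -0.001
[[247. 222.]]
[[242. 177.]]
[[319. 177.]]
[[319. 222.]]
[[282. 200.]]
```

View pics/w6.png

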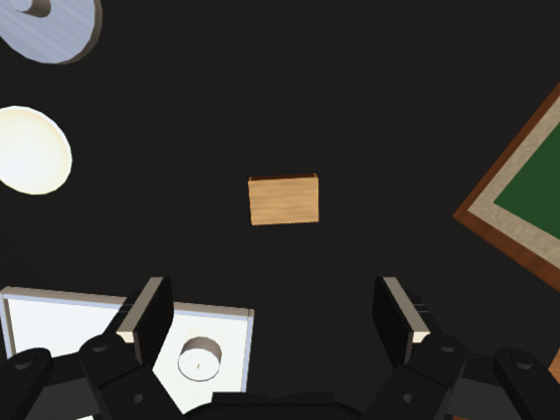

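```bash
python3 -m jog '[[[0,0.007,0.04],[0,0,0]],[[0,0.007,0.08],[0,0,0]],[[0,0.007,0.11],[0,0,0]],[[0,0.007,0.122],[0,0,0]],[[0,0.007,0.122],[0,0,0]]]' && python3 -m jog '[[[0,0,0],[0,0,0]],[[0,0,0],[0,0,0]],[[0,0,0],[0,0,0]],[[0,0,0],[0,0,0]],[[0,0,0],[0,0,0]]]' 0 25 && python3 -m jog '[[[0,0,-0.02],[0,0,0]],[[0,0,-0.06],[0,0,0]],[[0,0,-0.09],[0,0,0]],[[0,0,-0.09],[0,0,0]]]'
python3 - <<'E'
from h import *
goto([.476,-.0133,.1],np.pi/2+.068)
E
```

```text
t: 20.65
tool_pos: [0.6572, 0.2469, 0.0059]
tool_rot: [-2.012, -2.41, 0.006]
contact_force: [0.4, 0.7, 0.4]
opening: 0.0855
grip_force: 0.0
t: 21.15
tool_pos: [0.6615, 0.2483, 0.0153]
tool_rot: [2.012, 2.409, 0.007]
contact_force: [-6.9, -1.2, 16.0]
opening: 0.0125
grip_force: 7.5
t: 21.55
tool_pos: [0.6635, 0.2485, 0.1075]
tool_rot: [2.009, 2.405, 0.018]
contact_force: [0.4, -0.1, 0.7]
opening: -0.0001
grip_force: 0.0
shift [-0.2242 -0.2312  0.0041] len 0.322 yawline 0.179 tilt [0.014 0.003] q6 0.07 turn z -1.46
```

```bash
python3 -m jog '[[[0,-0.005,-0.025],[0,0,0]],[[0,-0.005,-0.025],[0,0,0]],[[0,-0.005,-0.025],[0,0,0]]]' 1
python3 - <<'E'
from h import *
import pickle
im,*c=cam('wrist'); save('w7',im); pickle.dump(c,open('w7.pkl','wb'))
E
```

```text
t: 21.85
tool_pos: [0.6546, 0.2465, 0.1243]
tool_rot: [2.013, 2.41, 0.003]
contact_force: [-0.4, -0.1, -0.0]
opening: 0.0433
grip_force: 0.0
```

View pics/w7.png

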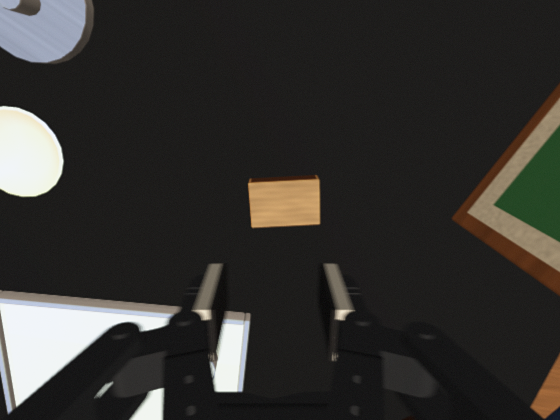

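```bash
python3 -c "
from h import *
import pickle
c=pickle.load(open('w7.pkl','rb')); print(plane(c,(284.5,202),.015))
goto([.659,.247,-.003],.18)"
```

```text
[0.66310344 0.24809865 0.015     ]
shift [-0.0002  0.0052  0.1259] len 0.126 yawline 0.179 tilt [-0. -0.] q6 0.07 turn z -0.001
```

```bash
python3 -m jog '[[[0,0.007,0.04],[0,0,0]],[[0,0.007,0.08],[0,0,0]],[[0,0.007,0.11],[0,0,0]],[[0,0.007,0.122],[0,0,0]],[[0,0.007,0.122],[0,0,0]]]' && python3 -m jog '[[[0,0,0.003],[0,0,0]],[[0,0,0.003],[0,0,0]]]' && python3 -m jog '[[[0,0,0],[0,0,0]],[[0,0,0],[0,0,0]]]' 0.55 25 && python3 -m jog '[[[0,0,0],[0,0,0]],[[0,0,0],[0,0,0]]]' 0.5
```

```text
t: 22.4
tool_pos: [0.6584, 0.2469, -0.0026]
tool_rot: [-2.012, -2.408, 0.008]
contact_force: [-0.5, 0.6, 0.2]
opening: 0.0854
grip_force: 0.0
t: 22.6
tool_pos: [0.6624, 0.248, 0.0004]
tool_rot: [2.013, 2.41, 0.004]
contact_force: [0.1, -1.4, 0.1]
opening: 0.0855
grip_force: 0.0
t: 22.8
tool_pos: [0.6618, 0.2479, -0.0]
tool_rot: [2.013, 2.41, 0.003]
contact_force: [-0.6, 0.2, 0.1]
opening: 0.059
grip_force: 0.0
t: 23.0
tool_pos: [0.6619, 0.2479, -0.0001]
tool_rot: [2.013, 2.41, 0.003]
contact_force: [-0.6, -0.3, 5.8]
opening: 0.0522
grip_force: 26.6
```

```bash
python3 -m jog '[[[0,0,-0.02],[0,0,0]],[[0,0,-0.05],[0,0,0]],[[0,0,-0.09],[0,0,0]],[[0,0,-0.09],[0,0,0]]]' 0.4 && python3 -m jog '[[[-0.032,-0.033,0],[0,0,-0.14]],[[-0.064,-0.066,0],[0,0,-0.28]],[[-0.096,-0.099,0],[0,0,-0.42]],[[-0.128,-0.132,0],[0,0,-0.56]],[[-0.16,-0.165,0],[0,0,-0.7]]]'
python3 -m jog '[[[0,0,0],[0,0,-0.14]],[[0,0,0],[0,0,-0.28]],[[0,0,0],[0,0,-0.42]],[[0,0,0],[0,0,-0.56]],[[0,0,0],[0,0,-0.7]]]'
python3 -m jog '[[[0,0,0],[0,0,-0.06]],[[0,0,0],[0,0,-0.06]]]'
python3 - <<'E'
from h import *
goto([.475,-.0133,.07],np.pi/2+.068)
E
```

```text
t: 23.4
tool_pos: [0.6653, 0.2488, 0.0974]
tool_rot: [2.009, 2.405, 0.017]
contact_force: [0.4, 0.4, 1.0]
opening: 0.0525
grip_force: 26.3
t: 23.9
tool_pos: [0.5256, 0.0596, 0.0886]
tool_rot: [1.056, 2.959, -0.0]
contact_force: [0.2, -0.3, 0.2]
opening: 0.0521
grip_force: 26.3
t: 24.4
tool_pos: [0.5268, 0.0607, 0.0887]
tool_rot: [-0.022, 3.141, -0.0]
contact_force: [-0.1, -0.3, -0.2]
opening: 0.0522
grip_force: 26.4
t: 24.6
tool_pos: [0.5268, 0.0608, 0.0886]
tool_rot: [-0.107, 3.14, -0.0]
contact_force: [0.3, 1.1, 0.2]
opening: 0.0524
grip_force: 26.4
shift [ 0.0567 -0.0704  0.0186] len 0.092 yawline 1.639 tilt [ 0. -0.] q6 -1.66 turn z -0.0
```

```bash
python3 -m jog '[[[0.028,-0.035,0],[0,0,0]],[[0.057,-0.07,0],[0,0,0]],[[0.057,-0.07,0.02],[0,0,0]],[[0.057,-0.07,0.05],[0,0,0]],[[0.057,-0.07,0.07],[0,0,0]]]' && python3 -m jog '[[[0,0,0.005],[0,0,0]],[[0,0,0.01],[0,0,0]],[[0,0,0.01],[0,0,0]],[[0,0,0.01],[0,0,0]]]'
python3 -m jog '[[[0,0,0],[0,0,0]],[[0,0,0],[0,0,0]],[[0,0,0],[0,0,0]]]' 0.8
python3 -m jog '[[[0,0,-0.03],[0,0,0]],[[0,0,-0.08],[0,0,0]],[[0,0,-0.12],[0,0,0]],[[0,0,-0.15],[0,0,0]],[[0,0,-0.15],[0,0,0]]]' 1
python3 - <<'E'
from h import *
goto([.376,.345,.15])
im,*c=cam('wrist'); save('w8',im)
print(proj(c,[[.4941,-.1022,.024],[.474,-.0133,.023],[.5548,-.0078,.008]]).round())
E
```

```text
t: 25.1
tool_pos: [0.474, -0.0132, 0.0172]
tool_rot: [0.103, -3.139, -0.0]
contact_force: [-1.3, -0.1, -0.2]
opening: 0.0524
grip_force: 26.4
t: 25.5
tool_pos: [0.4759, -0.013, 0.0095]
tool_rot: [-0.107, 3.138, -0.001]
contact_force: [0.8, -0.4, 0.5]
opening: 0.0524
grip_force: 26.4
t: 25.8
tool_pos: [0.4753, -0.013, 0.0088]
tool_rot: [-0.107, 3.139, -0.0]
contact_force: [-0.1, -0.1, 0.1]
opening: 0.0686
grip_force: 0.0
t: 26.3
tool_pos: [0.4783, -0.0135, 0.1645]
tool_rot: [-0.107, 3.129, -0.004]
contact_force: [0.4, 0.1, 0.2]
opening: 0.0853
grip_force: 0.0
shift [0.0778 0.3647 0.0127] len 0.373 yawline 1.639 tilt [ 0.011 -0.002] q6 -1.82 
[[168. 201.]
 [274. 184.]
 [274. 262.]]
```

View pics/w8.png

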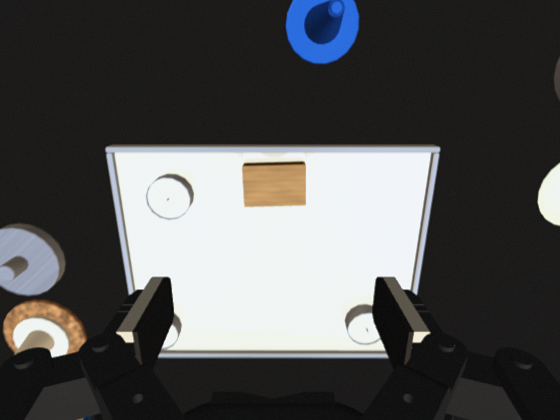

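```bash
python3 -m jog '[[[0.01,0.047,-0.01],[0,0,-0.14]],[[0.02,0.094,-0.02],[0,0,-0.28]],[[0.03,0.141,-0.02],[0,0,-0.42]],[[0.04,0.188,-0.02],[0,0,-0.56]],[[0.05,0.235,-0.02],[0,0,-0.717]]]' >/dev/null;  python3 -m jog '[[[0,0,0],[0,0,0]],[[0,0,0],[0,0,0]]]'
python3 - <<'E'
from h import *
goto([.377,.346,.18],2.356)
im,*c=cam('wrist'); save('w9',im)
import pickle; pickle.dump(c,open('w9.pkl','wb'))
print(proj(c,[[.377,.346,.07],[.377,.346,0],[.3645,.2438,.011],[.4762,.3521,.011]]).round())
E
```

```text
t: 27.05
tool_pos: [0.4076, 0.2187, 0.1765]
tool_rot: [1.194, -2.903, 0.0]
contact_force: [-0.4, -0.5, 0.3]
opening: 0.0852
grip_force: 0.0
shift [-0.0678  0.112  -0.0036] len 0.131 yawline 2.351 tilt [-0.003 -0.001] q6 -2.02 turn z -0.005
[[411. 284.]
 [385. 247.]
 [326. 170.]
 [318. 317.]]
```

View pics/w9.png

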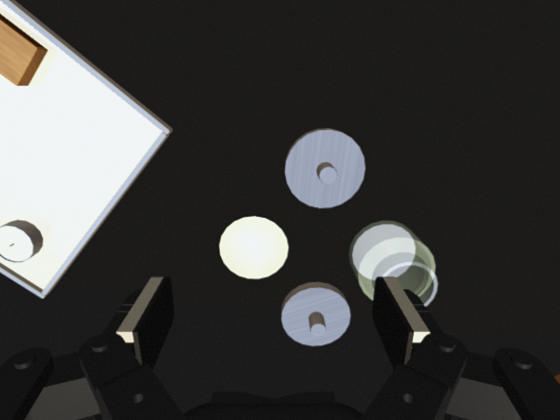

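```bash
python3 -m jog '[[[-0.025,0.04,0],[0,0,0]],[[-0.05,0.08,0],[0,0,0]],[[-0.068,0.112,0],[0,0,0]],[[-0.068,0.112,0],[0,0,0]],[[-0.068,0.112,0],[0,0,0]]]'
python3 - <<'E'
from h import *
goto([.377,.346,.11],2.356)
E
```

```text
t: 27.6
tool_pos: [0.3792, 0.3446, 0.1775]
tool_rot: [1.189, -2.906, 0.001]
contact_force: [-0.7, -0.7, 0.5]
opening: 0.0854
grip_force: 0.0
shift [0.0005 0.0025 0.0675] len 0.068 yawline 2.348 tilt [-0.001 -0.001] q6 -1.75 turn z -0.008
```

```bash
python3 -m jog '[[[0,0.002,0.03],[0,0,0]],[[0,0.002,0.06],[0,0,0]],[[0,0.002,0.09],[0,0,0]],[[0,0.002,0.09],[0,0,0]],[[0,0.002,0.09],[0,0,0]]]' && python3 -m jog '[[[0,0,0.02],[0,0,0]],[[0,0,0.04],[0,0,0]],[[0,0,0.06],[0,0,0]],[[0,0,0.075],[0,0,0]],[[0,0,0.075],[0,0,0]]]' && python3 -m jog '[[[0,0,0],[0,0,0]],[[0,0,0],[0,0,0]],[[0,0,0],[0,0,0]],[[0,0,0],[0,0,0]]]' 0.5 45 && python3 -m jog '[[[0,0,-0.02],[0,0,0]],[[0,0,-0.06],[0,0,0]],[[0,0,-0.08],[0,0,0]],[[0,0,-0.08],[0,0,0]]]'
python3 - <<'E'
from h import *
goto([.5548,-.0078,.09],1.639)
E
```

```text
t: 28.1
tool_pos: [0.3779, 0.3456, 0.0881]
tool_rot: [1.188, -2.907, 0.001]
contact_force: [0.4, 0.4, 0.9]
opening: 0.0855
grip_force: 0.0
t: 28.6
tool_pos: [0.3772, 0.3463, 0.0126]
tool_rot: [1.19, -2.906, 0.001]
contact_force: [-1.0, -0.4, 0.3]
opening: 0.0852
grip_force: 0.0
t: 29.0
tool_pos: [0.3793, 0.3477, 0.0157]
tool_rot: [-1.191, 2.903, -0.001]
contact_force: [1.2, -2.7, 6.1]
opening: 0.0667
grip_force: 51.7
t: 29.4
tool_pos: [0.3794, 0.3488, 0.0971]
tool_rot: [-1.189, 2.9, 0.003]
contact_force: [0.0, -0.4, -3.5]
opening: 0.0665
grip_force: 52.8
shift [ 0.1255 -0.3771  0.0064] len 0.397 yawline 2.349 tilt [0.006 0.005] q6 -1.75 turn z 0.71
```

```bash
python3 -m jog '[[[0.013,-0.042,0],[0,0,0.14]],[[0.026,-0.084,0],[0,0,0.28]],[[0.04,-0.126,0],[0,0,0.42]],[[0.053,-0.168,0],[0,0,0.56]],[[0.067,-0.21,0],[0,0,0.71]]]' >/dev/null;  python3 -m jog '[[[0,0,0],[0,0,0]],[[0,0,0],[0,0,0]]]'
python3 - <<'E'
from h import *
goto([.5548,-.0078,.08],1.639)
E
```

```text
t: 30.1
tool_pos: [0.476, 0.1496, 0.0913]
tool_rot: [0.104, -3.136, -0.001]
contact_force: [-1.2, 1.1, -3.2]
opening: 0.0667
grip_force: 53.2
shift [-0.0682 -0.1623  0.011 ] len 0.176 yawline 1.637 tilt [-0.003  0.   ] q6 -1.48 turn z -0.002
```

```bash
python3 -m jog '[[[-0.017,-0.041,0],[0,0,0]],[[-0.034,-0.082,0],[0,0,0]],[[-0.051,-0.123,0],[0,0,0]],[[-0.068,-0.162,0],[0,0,0]],[[-0.068,-0.162,0],[0,0,0]]]' >/dev/null;  python3 -m jog '[[[0,0,0.02],[0,0,0]],[[0,0,0.045],[0,0,0]],[[0,0,0.06],[0,0,0]],[[0,0,0.06],[0,0,0]]]'
python3 - <<'E'
from h import *
goto([.5548,-.0078,.025],1.639)
E
```

```text
t: 31.0
tool_pos: [0.5525, -0.0047, 0.0294]
tool_rot: [0.11, -3.132, -0.003]
contact_force: [-0.6, 0.8, -2.5]
opening: 0.0665
grip_force: 53.5
shift [-0.0021 -0.0033  0.0044] len 0.006 yawline 1.641 tilt [-0.008  0.001] q6 -1.78 turn z 0.002
```

```bash
python3 -m jog '[[[0,-0.002,0.003],[0,0,0]],[[0,-0.002,0.006],[0,0,0]],[[0,-0.002,0.007],[0,0,0]],[[0,-0.002,0.007],[0,0,0]]]';  python3 -m jog '[[[0,0,0],[0,0,0]],[[0,0,0],[0,0,0]],[[0,0,0],[0,0,0]]]' 1; python3 -m jog '[[[0,0,-0.03],[0,0,0]],[[0,0,-0.07],[0,0,0]],[[0,0,-0.11],[0,0,0]],[[0,0,-0.15],[0,0,0]],[[0,0,-0.15],[0,0,0]]]'
python3 - <<'E'
from h import *
goto([.4762,.3521,.12],2.356)
im,*c=cam('wrist'); save('w10',im)
import pickle; pickle.dump(c,open('w10.pkl','wb'))
print(proj(c,[[.5548,-.0078,.078],[.5548,-.0078,.008]]).round())
E
```

```text
t: 31.4
tool_pos: [0.5566, -0.0086, 0.027]
tool_rot: [-0.107, 3.139, -0.0]
contact_force: [0.3, -0.7, -4.0]
opening: 0.0666
grip_force: 53.5
t: 31.7
tool_pos: [0.557, -0.0087, 0.0273]
tool_rot: [-0.107, 3.138, -0.001]
contact_force: [-0.8, -0.5, -0.9]
opening: 0.0854
grip_force: 0.0
t: 32.2
tool_pos: [0.5605, -0.0091, 0.1848]
tool_rot: [-0.107, 3.126, -0.004]
contact_force: [1.1, 0.0, 0.8]
opening: 0.0855
grip_force: 0.0
shift [0.0603 0.3663 0.0629] len 0.377 yawline 1.639 tilt [ 0.014 -0.002] q6 -1.79 turn z -0.717
[[276. 195.]
 [276. 172.]]
```

View pics/w10.png

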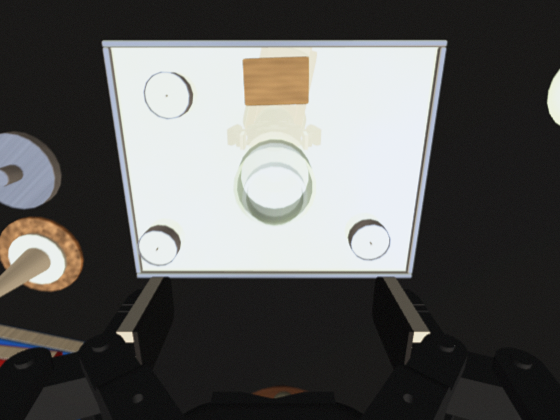

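```bash
python3 -m jog '[[[0,0,0],[0,0,0.145]],[[0,0,0],[0,0,0.29]],[[0,0,0],[0,0,0.435]],[[0,0,0],[0,0,0.58]],[[0,0,0],[0,0,0.725]]]' >/dev/null; python3 -m jog '[[[0,0,0],[0,0,0.145]],[[0,0,0],[0,0,0.29]],[[0,0,0],[0,0,0.435]],[[0,0,0],[0,0,0.58]],[[0,0,0],[0,0,0.725]]]' >/dev/null;  python3 -m jog '[[[0,0,0.03],[0,0,0.12]],[[0,0,0.06],[0,0,0.12]],[[0,0,0.09],[0,0,0.12]],[[0,0,0.09],[0,0,0.12]],[[0,0,0.09],[0,0,0.12]]]'; python3 -m jog '[[[0,0,0.03],[0,0,0]],[[0,0,0.05],[0,0,0]],[[0,0,0.058],[0,0,0]],[[0,0,0.058],[0,0,0]],[[0,0,0.058],[0,0,0]]]';python3 -m jog '[[[0,0,0],[0,0,0]],[[0,0,0],[0,0,0]],[[0,0,0],[0,0,0]]]' 0.6 20;python3 -m jog '[[[0,0,0],[0,0,0]],[[0,0,0],[0,0,0]],[[0,0,0],[0,0,0]]]'
python3 -m jog '[[[0,0,0],[0,0,0]],[[0,0,0],[0,0,0]]]' 1; python3 -m jog '[[[0,0,-0.03],[0,0,0]],[[0,0,-0.07],[0,0,0]],[[0,0,-0.1],[0,0,0]],[[0,0,-0.1],[0,0,0]],[[0,0,-0.1],[0,0,0]]]'
```

```text
t: 33.75
tool_pos: [0.5552, -0.0084, 0.0853]
tool_rot: [-2.142, -2.295, 0.002]
contact_force: [-0.6, -0.2, 0.2]
opening: 0.0853
grip_force: 0.0
t: 34.25
tool_pos: [0.5575, -0.0087, 0.0301]
tool_rot: [2.142, 2.295, 0.002]
contact_force: [0.1, -0.8, 0.1]
opening: 0.0857
grip_force: 0.0
t: 34.55
tool_pos: [0.558, -0.0087, 0.0305]
tool_rot: [2.141, 2.294, 0.004]
contact_force: [0.3, -0.1, 7.1]
opening: 0.0676
grip_force: 22.4
t: 34.85
tool_pos: [0.558, -0.0087, 0.0305]
tool_rot: [2.141, 2.294, 0.004]
contact_force: [0.2, -0.1, 5.8]
opening: 0.0677
grip_force: 22.4
t: 35.05
tool_pos: [0.5558, -0.0085, 0.0282]
tool_rot: [-2.143, -2.297, 0.001]
contact_force: [-0.4, -0.5, 0.8]
opening: 0.0856
grip_force: 0.0
t: 35.55
tool_pos: [0.5562, -0.0086, 0.1286]
tool_rot: [2.143, 2.296, 0.001]
contact_force: [0.3, -0.1, -0.9]
opening: 0.0854
grip_force: 0.0
```

```bash
python3 -m jog '[[[-0.048,0,0],[0,0,0]],[[-0.096,-0.001,0],[0,0,0]],[[-0.144,-0.002,0],[0,0,0]],[[-0.192,-0.003,0],[0,0,0]],[[-0.239,-0.004,0]  ,[0,0,0]]]' 0.4 >/dev/null; python3 -m jog '[[[0,0,0.02],[0,0,0]],[[0,0,0.05],[0,0,0]],[[0,0,0.05],[0,0,0]],[[0,0,0.05],[0,0,0]]]'
python3 - <<'E'
from h import *
goto([.5685,-.2465,.014],.068)
im,*c=cam('wrist'); save('w11',im)
print(proj(c,[[.5685,-.2465,.031],[.5685,-.2465,.011]]).round())
E
```

```text
t: 36.45
tool_pos: [0.567, -0.2462, 0.0759]
tool_rot: [-2.14, -2.293, 0.002]
contact_force: [0.2, 0.4, 1.1]
opening: 0.0345
grip_force: 0.0
shift [-0.0006  0.0018  0.0618] len 0.062 yawline 0.069 tilt [-0.004  0.003] q6 -0.6 turn z 0.001
[[276. 237.]
 [276. 225.]]
```

View pics/w11.png

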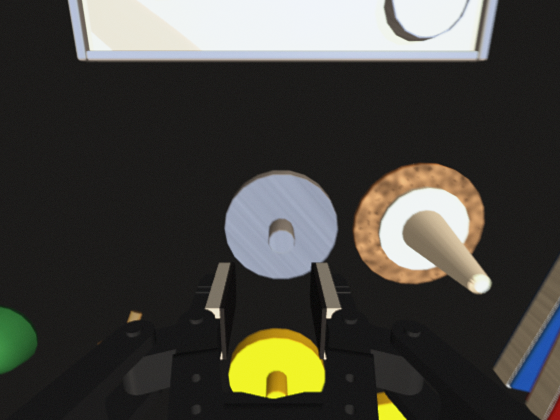

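```bash
python3 -m jog '[[[0,0.004,0.03],[0,0,0]],[[0,0.004,0.05],[0,0,0]],[[0,0.004,0.06],[0,0,0]],[[0,0.004,0.06],[0,0,0]],[[0,0.004,0.06],[0,0,0]]]'; python3 -m jog '[[[0,0,0],[0,0,0]],[[0,0,0],[0,0,0]],[[0,0,0],[0,0,0]]]' 0 20; python3 -m jog '[[[0,0,0],[0,0,0]],[[0,0,0],[0,0,0]],[[0,0,0],[0,0,0]]]' 0.4;  python3 -m jog '[[[0,0,-0.01],[0,0,-0.14]],[[0,0,-0.01],[0,0,-0.28]],[[0,0,-0.01],[0,0,-0.42]],[[0,0,-0.01],[0,0,-0.56]],[[0,0,-0.01],[0,0,-0.7]]]' >/dev/null;python3 -m jog '[[[0,0,0],[0,0,-0.14]],[[0,0,0],[0,0,-0.28]],[[0,0,0],[0,0,-0.42]],[[0,0,0],[0,0,-0.56]],[[0,0,0],[0,0,-0.7]]]' >/dev/null; python3 -m jog '[[[0,0,0],[0,0,-0.14]],[[0,0,0],[0,0,-0.171]],[[0,0,0.01],[0,0,-0.171]],[[0,0,0.01],[0,0,-0.171]]]'; python3 -m jog '[[[0,0,0],[0,0,0]],[[0,0,0],[0,0,0]],[[0,0,0],[0,0,0]]]' 0 20; python3 -m jog '[[[0,0,0],[0,0,0]],[[0,0,0],[0,0,0]]]' 0 60
```

```text
t: 37.0
tool_pos: [0.5735, -0.2473, 0.0197]
tool_rot: [2.142, 2.296, 0.001]
contact_force: [0.3, -0.5, -0.4]
opening: 0.0339
grip_force: 0.0
t: 37.3
tool_pos: [0.5737, -0.2476, 0.0202]
tool_rot: [2.142, 2.295, 0.001]
contact_force: [-1.0, 0.6, 5.3]
opening: 0.0148
grip_force: 19.7
t: 37.6
tool_pos: [0.5723, -0.2468, 0.0179]
tool_rot: [-2.143, -2.296, 0.0]
contact_force: [-0.4, 0.3, -0.4]
opening: 0.0342
grip_force: 0.0
t: 39.0
tool_pos: [0.5712, -0.2462, 0.0161]
tool_rot: [0.107, -3.137, -0.003]
contact_force: [-0.0, 0.2, -0.0]
opening: 0.034
grip_force: 0.0
t: 39.3
tool_pos: [0.5726, -0.2469, 0.0182]
tool_rot: [0.108, -3.14, -0.0]
contact_force: [0.8, -0.3, -0.4]
opening: 0.0147
grip_force: 19.9
t: 39.5
tool_pos: [0.5726, -0.247, 0.0184]
tool_rot: [-0.109, 3.14, -0.0]
contact_force: [0.4, -0.0, -1.4]
opening: 0.0131
grip_force: 58.5
```

```bash
python3 -m jog '[[[0,0,-0.03],[0,0,0]],[[0,0,-0.07],[0,0,0]],[[0,0,-0.115],[0,0,0]],[[0,0,-0.115],[0,0,0]],[[0,0,-0.115],[0,0,0]]]'
python3 - <<'E'
from h import *
goto([.557,-.0087,.115],1.639)
E
```

```text
t: 40.0
tool_pos: [0.5735, -0.2475, 0.1354]
tool_rot: [-0.109, 3.137, -0.003]
contact_force: [-0.0, 0.4, -0.5]
opening: 0.0133
grip_force: 58.6
shift [1.000e-04 2.394e-01 1.980e-02] len 0.24 yawline 1.64 tilt [ 0.003 -0.002] q6 -2.17 turn z 0.001
```

```bash
python3 -m jog '[[[0,0.048,0],[0,0,0]],[[0,0.096,0],[0,0,0]],[[0,0.144,0],[0,0,0]],[[0,0.192,0],[0,0,0]],[[0,0.239,0],[0,0,0]]]' >/dev/null;python3 -m jog '[[[0,0,0],[0,0,0]],[[0,0,0],[0,0,0]],[[0,0,0.018],[0,0,0]],[[0,0,0.018],[0,0,0]],[[0,0,0.018],[0,0,0]]]' 
python3 - <<'E'
from h import *
goto([.557,-.0087,.088],1.639)
E
```

```text
t: 41.0
tool_pos: [0.5553, -0.0096, 0.1141]
tool_rot: [0.106, -3.137, -0.0]
contact_force: [-0.4, 0.3, -0.7]
opening: 0.013
grip_force: 58.9
shift [-0.0018  0.0008  0.0261] len 0.026 yawline 1.638 tilt [-0.003  0.   ] q6 -1.79 turn z -0.001
```

```bash
python3 -m jog '[[[-0.001,0.001,0.005],[0,0,0]],[[-0.001,0.001,0.01],[0,0,0]],[[-0.001,0.001,0.01],[0,0,0]],[[-0.001,0.001,0.01],[0,0,0]]]'; python3 -m jog '[[[0,0,0.003],[0,0,0]],[[0,0,0.006],[0,0,0]],[[0,0,0.009],[0,0,0]],[[0,0,0.009],[0,0,0]],[[0,0,0.009],[0,0,0]]]';python3 -m jog '[[[0,0,0.002],[0,0,0]],[[0,0,0.004],[0,0,0]],[[0,0,0.004],[0,0,0]],[[0,0,0.004],[0,0,0]]]'
python3 - <<'E'
from h import *
goto([.557,-.0087,.088],1.639)
E
```

```text
t: 41.4
tool_pos: [0.5569, -0.0075, 0.1052]
tool_rot: [0.109, -3.139, -0.0]
contact_force: [0.2, 0.3, -1.1]
opening: 0.0129
grip_force: 58.9
t: 41.9
tool_pos: [0.5569, -0.0074, 0.0961]
tool_rot: [0.109, -3.139, -0.0]
contact_force: [-0.4, -0.2, 0.1]
opening: 0.013
grip_force: 58.9
t: 42.3
tool_pos: [0.5569, -0.0075, 0.0922]
tool_rot: [0.109, -3.139, -0.0]
contact_force: [0.3, 0.8, -1.3]
opening: 0.0133
grip_force: 58.9
shift [-0.     -0.0013  0.0042] len 0.004 yawline 1.64 tilt [-0.  0.] q6 -1.79 turn z 0.001
```

```bash
python3 -m jog '[[[0,0,0.002],[0,0,0]],[[0,0,0.004],[0,0,0]],[[0,0,0.004],[0,0,0]],[[0,0,0.004],[0,0,0]]]';python3 -m jog '[[[0,0,0.002],[0,0,0]],[[0,0,0.003],[0,0,0]],[[0,0,0.003],[0,0,0]]]'
```

```text
t: 42.7
tool_pos: [0.5569, -0.0074, 0.0882]
tool_rot: [0.109, -3.139, -0.0]
contact_force: [0.1, -0.0, -0.9]
opening: 0.013
grip_force: 58.9
t: 43.0
tool_pos: [0.5578, -0.0075, 0.0878]
tool_rot: [-0.109, 3.139, -0.0]
contact_force: [-4.3, 0.5, 10.7]
opening: 0.0131
grip_force: 60.0
```

```bash
python3 -m jog '[[[0,0,-0.002],[0,0,0]],[[0,0,-0.002],[0,0,0]]]' >/dev/null;python3 -m jog '[[[0,0,0],[0,0,0]],[[0,0,0],[0,0,0]],[[0,0,0],[0,0,0]]]' 0.45;python3 -m jog '[[[0,0,-0.02],[0,0,0]],[[0,0,-0.06],[0,0,0]],[[0.03,0,-0.1],[0,0,0]],[[0.07,0,-0.13],[0,0,0]],[[0.11,0,-0.15],[0,0,0]]]'; python3 -m jog '[[[0.03,0,-0.02],[0,0,0]],[[0.05,0,-0.04],[0,0,0]],[[0.05,0,-0.04],[0,0,0]],[[0.05,0,-0.04],[0,0,0]]]'
python3 - <<'E'
from h import *
w,*c=cam('wrist'); s,*cs=cam('scene'); d,*cd=cam('side')
P=[[.558,-.0087,.070+.011],[.558,-.0087,.078+.011],[.6155,.0866,.024],[.6277,-.093,.024],[.4941,-.1022,.024],[.474,-.0133,.023],[.3645,.2438,.011],[.4762,.3521,.011]]
print('w',proj(c,P).round().tolist());print('s',proj(cs,P).round().tolist());print('d',proj(cd,P).round().tolist())
a=cv2.resize(w,(400,300)); b=cv2.resize(s[140:320,150:450],(400,240)); e=cv2.resize(d[110:320,170:410],(400,350)); f=cv2.resize(d[160:260,240:360],(400,250))
cv2.imwrite('pics/f.png',np.hstack([np.vstack([a,b,np.zeros((60,400,3),np.uint8)]),np.vstack([e,f])]))
E
```

```text
t: 43.5
tool_pos: [0.5568, -0.0074, 0.087]
tool_rot: [0.109, -3.139, -0.0]
contact_force: [-0.2, 0.1, -0.0]
opening: 0.0388
grip_force: 0.0
t: 44.0
tool_pos: [0.447, -0.0153, 0.2402]
tool_rot: [-0.109, 3.136, -0.001]
contact_force: [0.4, -0.6, 0.5]
opening: 0.038
grip_force: 0.0
t: 44.4
tool_pos: [0.3978, -0.0186, 0.2773]
tool_rot: [-0.108, 3.138, -0.0]
contact_force: [-0.1, -0.6, 0.1]
opening: 0.0384
grip_force: 0.0
w [[272.0, 312.0], [272.0, 317.0], [340.0, 327.0], [207.0, 326.0], [200.0, 235.0], [273.0, 225.0], [500.0, 148.0], [560.0, 241.0]]
s [[279.0, 216.0], [279.0, 214.0], [309.0, 252.0], [243.0, 243.0], [253.0, 205.0], [285.0, 205.0], [378.0, 196.0], [412.0, 233.0]]
d [[297.0, 193.0], [297.0, 191.0], [307.0, 182.0], [332.0, 228.0], [281.0, 240.0], [265.0, 216.0], [210.0, 165.0], [241.0, 138.0]]
```

View pics/f.png

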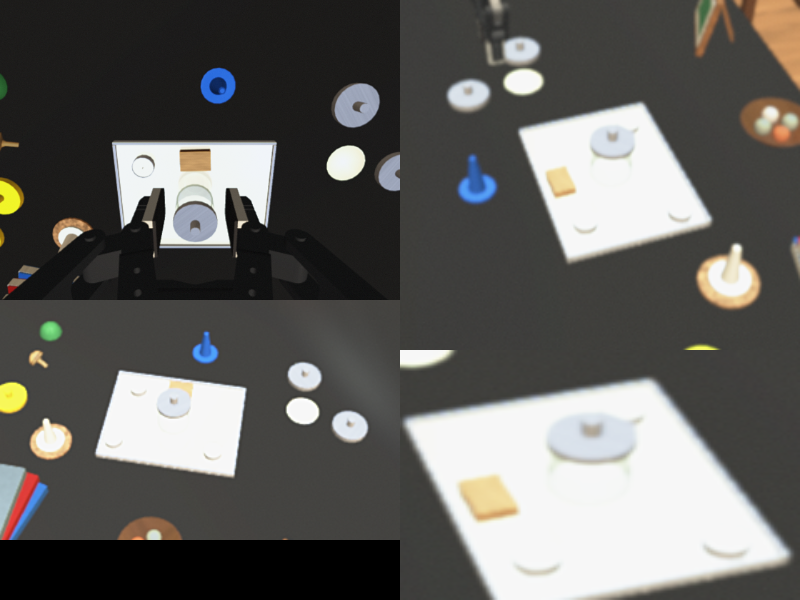

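```bash
python3 - <<'E'
from h import *
import pickle
C=pickle.load(open('C.pkl','rb')); c=pickle.load(open('w10.pkl','rb'))
print(plane(c,(159,244),.024),plane(c,(370,240),.024),plane(c,(167,95),.024))
for a,b in (((235,246),(337.5,238)),((254,208),(281,245)),((309,255.5),(307,187))):
    print(plane(C['scene'],a,.02).round(3),plane(C['side'],b,.02).round(3),tri(C['scene'],a,C['side'],b))
s,*_=cam('scene'); d,*_=cam('side')
save('x',np.hstack([s[225:265,215:265],d[215:255,310:360]]),f=8)
E
```

```text
[ 0.62872756 -0.11425789  0.024     ] [0.61056053 0.08554947 0.024     ] [ 0.4920163  -0.10204882  0.024     ]
[ 0.641 -0.112  0.02 ] [ 0.63  -0.126  0.02 ] (array([ 0.63397979, -0.11547165,  0.00832703]), np.float64(0.0017189931952964952))
[ 0.502 -0.097  0.02 ] [ 0.491 -0.113  0.02 ] (array([ 0.49312027, -0.10134207,  0.0066224 ]), np.float64(0.0019520290663568693))
[0.622 0.089 0.02 ] [0.611 0.071 0.02 ] (array([0.61464071, 0.08665932, 0.0062272 ]), np.float64(0.002798456107782026))
```

```bash
python3 -c "
from station import job
print(job.finish_job())"
```

```text
the job is handed in; nothing more can be done
None
```

I handed the job in at about 45 s of the 210 s allowed, and the last pictures showed everything in place. The cone is on the coaster, the jar is at the tray's middle, three tealights stand in corners and the matchbox lies at the near edge. The first lid I tried went all the way down, so the other two were never moved. The far-right tealight stands about 16 mm off its mark (35 mm allowed), and the hand-in gave no verdict.

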